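# Compare two grinding jars on a balance and seat the heavier in its holder

### The arm

A 6-joint arm with a two-finger parallel gripper is mounted at the origin on a cart in front of the work surface, level with it; the furniture and walls round the work are solid. World frame = base frame: x ahead of the robot, y to its left, z up, the work surface at z = 0. Lengths are in mm, angles in degrees, forces in N, time in s.
With the tool pointing down it reaches from about 350 to 850 mm from the base axis. Payload 8.1 kg.
Tool frame: the origin (TCP) lies at the centre of the arm's flange, where the gripper is bolted on; the fingertips stand 173 mm ahead of it and the grasp point (between the pads) lies 155 mm ahead of it; z points along the fingers, y is the line along which they close (so a half turn about z gives the same grasp; the last joint's range is limited). The gripper opens to 85 mm and grips with 20 to 120 N. Pads are 22 mm wide; open, the fingers measure 114 mm over their backs; the gripper's body (76 mm by 85 mm) begins 54 mm behind the grasp point. The pads swing forward as they close: fully open they stand 13 mm farther back than shut.
Start: joints at [69.19, 7.471, 85.268, -0, 87.261, -4.893], TCP at [164.523, 577.009, 404.692] pointing down, gripper open.
Joint ranges: [-169.43, 169.43], [-51.17, 129.36], [1.28, 143.12], [-76.62, 256.62], [0, 156.53], [-152.29, 152.29]. Speed limits (degrees/s): [136.94, 136.94, 159.86, 180, 180, 180].

### API

Orientations are given as [roll, pitch, yaw] about the fixed x, y, z axes, in that order (R = Rz(yaw) Ry(pitch) Rx(roll)).
In Python, from bench import * gives the robot as it stands.
- The arm moves only by the shell command python3 -m jog 'ROWS' [FORCE]. ROWS is text: rows parted by semicolons, each of 7 numbers parted by spaces: the shift along the tool's x, y, z scaled (see below), then the turn, a rotation vector about the tool's x, y, z scaled (see below), then the closure, from -1 (fully open) to 1 (shut). In form: tx ty tz wx wy wz hand; .... A call has 1 to 5 rows; each row shifts and turns the commanded pose from where the row before left it, along the tool's axes as they then stand; what a row does not reach is not made up. The controller multiplies each number of a shift by 0.1 m and each number of a turn by 60 degrees. A row lasts 1/8 s, in which the tool goes at most 62.5 mm and 10.7 degrees, less where a joint would pass 70% of its speed; a pose out of reach is approached as far as the arm can. A call with a number of a shift or a turn outside -1 to 1 is refused whole. A call with a gripper value outside its range is refused whole. The fingers move at their own pace and stop on an object; FORCE is the grip in N (left out, the last holds). Time passes only in rows, so rows that do not move let the fingers close. It gives the time, the measured TCP pose, the force, the opening and the grip force at its end, in the units of the state.
- sense(): the state, without advancing time (a new reading comes with each control period).
- snapshot(name): name is "scene" or "top" or "wrist"; returns a dict with "img" (384x512x3 uint8, red, green, blue), "fx", "fy", "cx", "cy" (pixels), "dist" ([k1, k2, p1, p2, k3] as OpenCV has them; the pictures are not rectified), "extrinsics" (4x4, takes a point from camera to world coordinates). Camera axes: x right, y down, z forward; pixel columns grow to the right and rows downward; lengths in mm; the calibration is good to about 2 mm. A picture is of the moment at which its call begins. There is no depth.
- hand_in(): hands the job in; it is judged then, once.
The state is a dict: "time": time; "joint_pos": joint angles; "qd": joint speeds; "joint_efforts": joint torques, N m; "tool_pos": TCP position; "tcp_rot": TCP orientation; "ft_force": force on the tool from outside, world axes, zero at the start; "wrist_torque": the same for the moment, N m; "finger_gap": finger opening in mm; "grip_force": force on a finger pad.
Only numpy, scipy, OpenCV 4.12 (cv2) and the standard library are available. Lean on these libraries where they do the work, as an engineer would, in place of code of your own. Each camera call takes 0.05 s, during which the arm holds its last target. There are 200 camera calls.

### The job

The two steel grinding jars on the blue board run opposite each other in the mill, so they have to weigh the same. Stand one on each pan of the two-pan balance, let go and let it settle to see which is heavier; then take the heavier one off, lower it into the jar holder and turn it under light pressure until it drops fully home over the two drive pins, ready for its lid to be unscrewed, and let go. Leave the lighter jar standing on its pan, never press hard on the pans or the holder, and do not tip the jars over or shift the things standing round about.

Things in the scene. Friction and masses are not known exactly. Their poses are not given: they have to be found in the camera images.
- jar_p: sealed steel jar, one of two lookalikes (each 0.38 to 0.53 kg, 50 to 140 g apart). Round body 48 mm across from 9.5 to 41 mm height, below it a foot 45 mm across; dark knurled lid, 36 mm across, from 44 to 77 mm height: grip it there. Origin: centre of the underside, z up. Across the underside two slots, 8 mm wide, 7 mm deep, cross at right angles along the jar's x and y axes
- jar_q: sealed steel jar, one of two lookalikes (each 0.38 to 0.53 kg, 50 to 140 g apart). Round body 48 mm across from 9.5 to 41 mm height, below it a foot 45 mm across; dark knurled lid, 36 mm across, from 44 to 77 mm height: grip it there. Origin: centre of the underside, z up. Across the underside two slots, 8 mm wide, 7 mm deep, cross at right angles along the jar's x and y axes
- beam (a joint): tilt of the balance beam (rad), 0 level, stops at -0.10 and +0.10. Positive: the right pan (the balance's -y side) is down and carries more; negative: the left pan is down. Empty, it floats level and gives way to 0.2 N; with one jar, or two unequal ones, it swings, damped, onto a stop within about 1.5 s
- pan_left: left pan (balance's +y side), round, steel, 106 mm across; origin on its pivot at the beam's end, the flat weighing face (90 mm across, rim 4 mm higher) 22 mm above the origin. Stays level; goes 12 mm up or down from mid height (face 100 mm above the worktop) with the beam. Not to be loaded with over 25 N
- pan_right: right pan, the same, on the balance's -y side, 240 mm from the left one
- holder: jar holder, fixed: dark plate 116 x 104 mm with a round aluminium nest, 82 mm across, top face 42 mm above the origin. Origin: centre of the underside, z up. The bore is centred on it, 50.6 mm across (the mouth coned out to 60 mm over its top 7 mm), 28 mm deep, floor 14 mm above the origin. Not to be pressed with more than 30 N (all contacts together)
- pins (a point): centre of the bore's floor. Two pins, 6 mm thick and high with bevelled tips, stand there 18.5 mm to either side, at a bearing that differs each time and is not shown by this pose. A jar not lined up stands on them 6 mm too high (underside 20 mm above the holder's origin); with its slots within about 3 degrees of them (every 90 degrees of turn) it drops to the floor
- timer: small white bench timer 58 x 64 x 19 mm, a bystander; origin under its centre
- dropper_bottle: white dropper bottle 47 mm in diameter, 137 mm high, a bystander; origin under its centre
- sample_dish: covered round dish 60 mm in diameter, 15 mm high, a bystander; origin under its centre
- scoop: thin steel weighing scoop 145 mm long lying flat, a bystander; origin under its centre
Mind the look-alikes: they are no part of the job. What is shaped like the jar_q but turquoise is not meant. Leave any purple look-alike of the jar_p alone.

How it is judged:
By the outcome, as a careful person would: the job done as asked, in the order asked, and still so for the second after the job is handed in, with the robot touching nothing.
It also fails if it takes over 72 s, if anything falls off the work surface, if the arm or the gripper's body presses on something with over 40 N, if the wrist force passes 120 N, or if a joint passes its speed limit or range.

## Working session

There is one attempt and no reset: what is moved stays moved. The work goes in short steps, Python scripts to look and compute and a shell command to move; the robot and the scene stay as the last step left them, time stands still between calls to the robot, and variables do not carry over. Pictures are saved under pics/ and viewed, at most 10 in all, crops included, and the job is handed in when it is done.

```bash
ls; mkdir -p pics; cat > h.py <<'E'
from bench import *
import numpy as np, cv2
def snap(n,f=None):
    s=snapshot(n)
    if f: cv2.imwrite('pics/'+f,s['img'][:,:,::-1])
    return s
def ray(s,u,v,z):
    K=np.array([[s['fx'],0,s['cx']],[0,s['fy'],s['cy']],[0,0,1.]])
    p=cv2.undistortPoints(np.array([[[u,v]]],float),K,np.array(s['dist'],float))[0,0]
    E=np.array(s['extrinsics']);d=E[:3,:3]@[p[0],p[1],1];o=E[:3,3]
    return o+d*(z-o[2])/d[2]
E
python3 - <<'E'
from h import *
a=snap('scene');b=snap('top')
cv2.imwrite('pics/a.png',a['img'][:,:,::-1]);cv2.imwrite('pics/b.png',cv2.resize(b['img'],(800,600))[:,:,::-1])
import pickle;pickle.dump((a,b),open('ab.pkl','wb'))
print(a['extrinsics'],b['extrinsics'],b['fx']);s=sense();print(s)
E
```

```text
pics
[[ 8.12111341e-01 -2.98570417e-01  5.01329110e-01 -5.04104818e+01]
 [-5.83420650e-01 -4.29878655e-01  6.89075241e-01 -9.87020548e+02]
 [ 9.77320130e-03 -8.52091573e-01 -5.23301478e-01  7.55795273e+02]
 [ 0.00000000e+00  0.00000000e+00  0.00000000e+00  1.00000000e+00]] [[ 1.60664333e-02 -9.96371417e-01  8.35815064e-02  5.02558495e+02]
 [-9.99861813e-01 -1.56531476e-02  5.59770104e-03 -6.78145640e+01]
 [-4.26907566e-03 -8.36598916e-02 -9.96485222e-01  1.41468413e+03]
 [ 0.00000000e+00  0.00000000e+00  0.00000000e+00  1.00000000e+00]] 460.8954634102578
{'time': 0.1, 'joint_pos': array([ 6.91897816e+01,  7.51326145e+00,  8.53236826e+01, -3.21519983e-04,
        8.72599949e+01, -4.89355374e+00]), 'qd': array([-0.02300341, -0.10791282, -0.19063318,  0.12418563, -0.07049116,
        0.0023394 ]), 'joint_efforts': array([ 2.31000030e-05, -5.70952177e+01, -5.01939583e+01, -3.24241482e-04,
        8.16055457e-03, -5.25732708e-05]), 'tool_pos': array([164.45664315, 576.81391838, 403.71704629]), 'tcp_rot': array([-1.79903387e+02, -7.94940168e-03,  1.64083344e+02]), 'ft_force': array([ 0.66012685,  0.43332487, -0.02292548]), 'wrist_torque': array([ 0.04449024, -0.03776672,  0.00896466]), 'grip_force': 0.0, 'finger_gap': 85.23933512209385}
```

View pics/a.png

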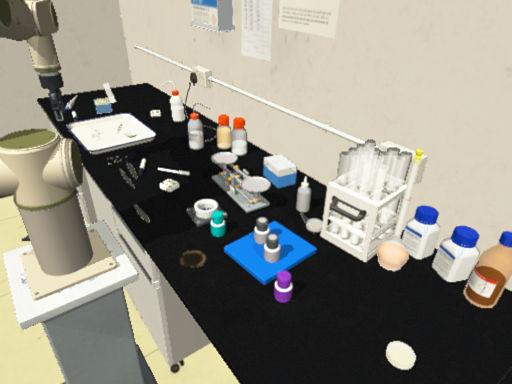

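View pics/b.png

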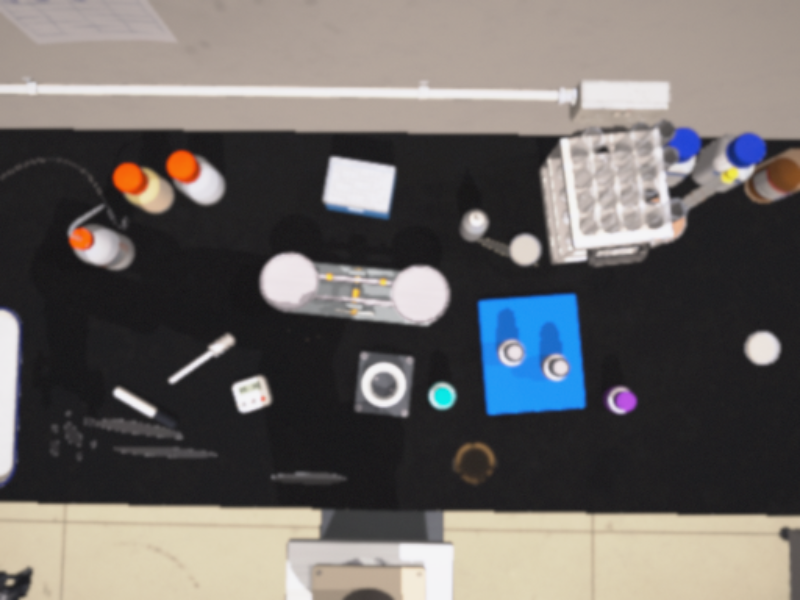

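Top view: the two steel jars with dark lids stand on the blue board at about (512,352) and (556,368). The turquoise look-alike at (442,396) and the purple one at (622,400) are off the board and not meant. The pans are at (290,280) and (420,293), the holder at (384,385). I'll confirm the jars in a crop and measure.

```bash
python3 - <<'E'
from h import *
import pickle
a,b=pickle.load(open('ab.pkl','rb'))
I=b['img'];c1=cv2.resize(I[160:290,150:420],(800,385),interpolation=cv2.INTER_CUBIC)
J=a['img'];c2=cv2.resize(J[140:310,180:370],None,fx=2.2,fy=2.2,interpolation=cv2.INTER_CUBIC)
c=np.zeros((600,800,3),np.uint8);c[:385]=c1;c[385:600,:]=0
cv2.imwrite('pics/c.png',c1[:,:,::-1]);cv2.imwrite('pics/d.png',cv2.resize(J[195:310,200:330],None,fx=5,fy=5,interpolation=cv2.INTER_CUBIC)[:,:,::-1])
h=cv2.cvtColor(I,cv2.COLOR_RGB2HSV)
def comps(m,nm,amin,z):
    n,l,st,ce=cv2.connectedComponentsWithStats(m.astype(np.uint8))
    for i in range(1,n):
        if st[i,4]>amin: print(nm,st[i],ce[i].round(1),ray(b,*ce[i],z)[:2].round(1))
roi=np.zeros(h.shape[:2],bool);roi[160:290,140:420]=1
comps((h[...,1]<60)&(h[...,2]>110)&roi,'bright',30,100)
comps((h[...,0]>95)&(h[...,0]<125)&(h[...,1]>150)&roi,'blue',200,0)
E
```

```text
bright [326 160  20  10 163] [335.5 163.8] [ 693.3 -280.2]
bright [352 160  24   9 188] [363.5 163.5] [ 695.4 -360.6]
bright [381 160  27   5 110] [392.7 161.7] [ 702.1 -445. ]
bright [ 166  162  122   47 3873] [227.  185.7] [625.3  30.5]
bright [381 165  29   5  62] [394.2 166.6] [ 688.  -449.1]
bright [140 214  10  13  86] [143.9 219.1] [525.6 265.8]
bright [319 218  16  16 201] [326.4 225.4] [ 516.3 -254.6]
bright [347 227  17  16 202] [354.9 234.5] [ 491.7 -335.8]
bright [229 228  35  39 848] [247.4 246.4] [453.3 -31. ]
bright [148 240  26  25 447] [160.4 251.8] [433.7 215.7]
bright [274 245  18  16  82] [280.3 250.1] [ 444.3 -124.3]
bright [389 247  13  18  97] [393.5 255.3] [ 434.5 -445. ]
blue [ 305  187   71   80 4409] [339.7 225.7] [ 517.  -309.4]
```

View pics/c.png

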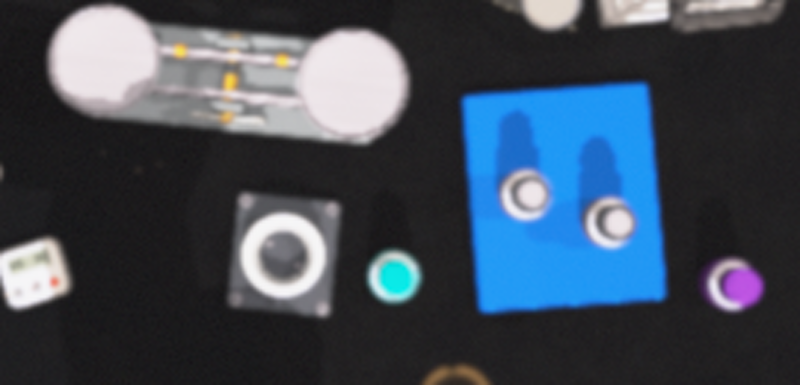

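View pics/d.png

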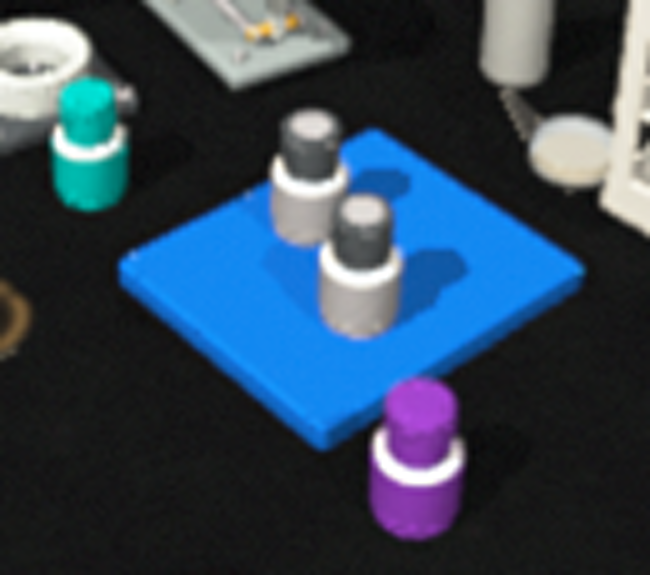

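Confirmed: the two plain steel jars with dark lids on the blue board are the ones meant. First I'll turn the tool to yaw 90 (tool x = world y, tool y = world x) and move over the holder and balance.

```bash
python3 -m jog '0 0 0 0 0 0.177 -1;0 0 0 0 0 0.177 -1;0 0 0 0 0 0.177 -1;0 0 0 0 0 0.177 -1;0 0 0 0 0 0.177 -1' && python3 -m jog '0 0 0 0 0 0.175 -1;0 0 0 0 0 0.175 -1;-0.5 0.29 0 0 0 0 -1;-0.5 0.29 0 0 0 0 -1;-0.5 0.29 0 0 0 0 -1' && python3 -m jog '-0.5 0.29 0 0 0 0 -1;-0.5 0.29 0 0 0 0 -1;-0.5 0.29 0 0 0 0 -1;-0.5 0.29 0 0 0 0 -1;-0.5 0.29 0 0 0 0 -1' && python3 -m jog '-0.5 0.29 0 0 0 0 -1;-0.5 0.29 0 0 0 0 -1;-0.5 0.29 0 0 0 0 -1;0 0 0 0 0 0 -1;0 0 0 0 0 0 -1'
python3 - <<'E'
from h import *
import pickle
w=snap('wrist','w1.png');pickle.dump(w,open('w1.pkl','wb'))
print(np.array(w['extrinsics']).round(3),w['fx'],w['cx'],w['cy'],w['dist'])
E
```

```text
time: 0.72
tool_pos: [164.5, 576.9, 404.0]
tcp_rot: [-180.0, 0.0, 110.6]
ft_force: [0.5, -0.0, -0.4]
finger_gap: 85.3
grip_force: 0.0
time: 1.35
tool_pos: [251.9, 425.4, 404.1]
tcp_rot: [-180.0, 0.0, 90.0]
ft_force: [0.5, -0.3, 0.3]
finger_gap: 85.2
grip_force: 0.0
time: 1.98
tool_pos: [396.8, 175.2, 404.5]
tcp_rot: [180.0, -0.0, 90.0]
ft_force: [0.9, -0.7, -0.1]
finger_gap: 85.6
grip_force: 0.0
time: 2.6
tool_pos: [483.1, 26.9, 404.2]
tcp_rot: [-179.9, -0.0, 89.9]
ft_force: [0.3, 0.2, -0.4]
finger_gap: 85.2
grip_force: 0.0
[[ 1.00000e+00 -1.00000e-03 -1.00000e-03  4.84279e+02]
 [-2.00000e-03 -9.47000e-01 -3.22000e-01  1.10158e+02]
 [-1.00000e-03  3.22000e-01 -9.47000e-01  3.72492e+02]
 [ 0.00000e+00  0.00000e+00  0.00000e+00  1.00000e+00]] 292.36723729275565 258.7466720195567 191.22612667148792 [-0.05517266  0.          0.          0.          0.        ]
```

View pics/w1.png

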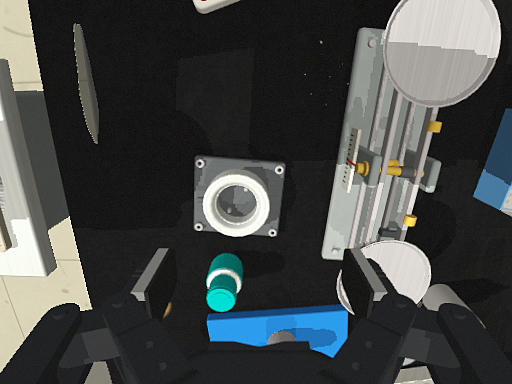

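The wrist view shows the holder at about (236,203), the left pan at (442,50) and the right pan at (390,285), partly behind a finger. I'll fit those and move on to look at the jars.

```bash
cat >> h.py <<'E'
def fitc(P,iters=300,tol=1.5,R=None):
    P=np.asarray(P)[:,:2];rng=np.random.default_rng(0);best=None
    for _ in range(iters*5):
        q=P[rng.choice(len(P),3,False)]
        A=np.c_[2*q,np.ones(3)]
        if abs(np.linalg.det(A))<1e-3: continue
        x=np.linalg.solve(A,(q**2).sum(1));r=np.sqrt(max(x[2]+x[0]**2+x[1]**2,0))
        if R and abs(r-R)>4: continue
        k=abs(np.hypot(*(P-x[:2]).T)-r)<tol
        if best is None or k.sum()>best.sum(): best=k
    if best is None: return None
    q=P[best];x=np.linalg.lstsq(np.c_[2*q,np.ones(len(q))],(q**2).sum(1),rcond=None)[0]
    return x[:2].round(1),round(float(np.sqrt(x[2]+x[0]**2+x[1]**2)),1),int(best.sum()),len(P)
def rays(s,px,z): return np.array([ray(s,u,v,z) for u,v in px])
E
python3 -m jog '-0.53 0.03 0 0 0 0 -1;-0.53 0.03 0 0 0 0 -1;-0.53 0.03 0 0 0 0 -1;-0.53 0.03 0 0 0 0 -1;-0.53 0.03 0 0 0 0 -1' && python3 -m jog '0 0 0 0 0 0 -1;0 0 0 0 0 0 -1'
python3 - <<'E'
from h import *
import pickle
w=pickle.load(open('w1.pkl','rb'));I=w['img'];h=cv2.cvtColor(I,cv2.COLOR_RGB2HSV)
m=((h[...,1]<50)&(h[...,2]>150)).astype(np.uint8)
def edge(x0,y0,x1,y1,z,R,nm):
    k=np.zeros_like(m);k[y0:y1,x0:x1]=m[y0:y1,x0:x1]
    c,_=cv2.findContours(k,cv2.RETR_LIST,cv2.CHAIN_APPROX_NONE)
    p=np.vstack([x[:,0] for x in c if len(x)>20]); p=p[(p[:,0]>x0)&(p[:,0]<x1-1)&(p[:,1]>max(y0,1))&(p[:,1]<y1-1)]
    print(nm,fitc(rays(w,p,z),R=R))
edge(195,165,280,240,42,41,'holder out');edge(195,165,280,240,42,30,'holder cone')
edge(375,0,510,120,104,53,'L');edge(330,235,440,320,104,53,'R')
b=pickle.load(open('ab.pkl','rb'))[1]
w=snap('wrist','w2.png');pickle.dump(w,open('w2.pkl','wb'));print(sense()['tool_pos'])
E
```

```text
time: 3.28
tool_pos: [498.5, -237.9, 405.0]
tcp_rot: [180.0, -0.0, 90.1]
ft_force: [0.8, -0.1, -0.2]
finger_gap: 85.3
grip_force: 0.0
time: 3.52
tool_pos: [498.5, -236.7, 404.6]
tcp_rot: [-180.0, -0.0, 90.1]
ft_force: [0.0, 0.3, -0.4]
finger_gap: 85.5
grip_force: 0.0
holder out (array([455.6, -21.4]), 40.4, 175, 346)
holder cone (array([461.7, -26.3]), 33.6, 74, 346)
L (array([641.6, 151.7]), 51.6, 405, 831)
R (array([622. , -87.1]), 51.9, 201, 540)
[ 498.53554757 -236.35158643  404.66673342]
```

View pics/w2.png

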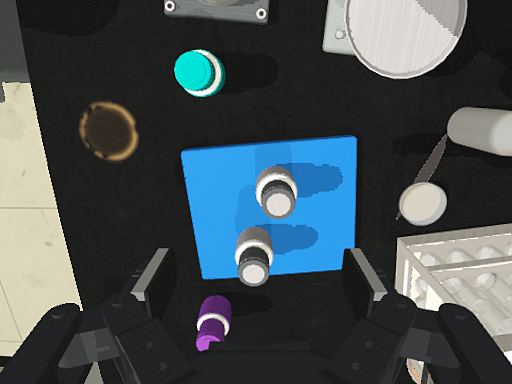

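The jar lid tops are at about (278,201) and (253,272). I'll triangulate them with the top view.

```bash
python3 - <<'E'
from h import *
import pickle
w=pickle.load(open('w2.pkl','rb'));h=cv2.cvtColor(w['img'],cv2.COLOR_RGB2HSV)
# lid top discs: bright low-sat blobs separated from shoulder by dark lid side
m=((h[...,1]<45)&(h[...,2]>165)).astype(np.uint8)
for nm,(u,v) in dict(A=(278,201),B=(253,272)).items():
    n,l,st,ce=cv2.connectedComponentsWithStats(m);i=l[v,u];print(nm,st[i],ce[i])
    c,_=cv2.findContours((l==i).astype(np.uint8),cv2.RETR_EXTERNAL,cv2.CHAIN_APPROX_NONE)
    (cx,cy),ax,_=cv2.fitEllipse(max(c,key=len))
    for z in (77,87,92,97): print(z,ray(w,cx,cy,z).round(1),fitc(rays(w,max(c,key=len)[:,0],z))[:2])
# board corners in world at several z vs top-view
a,b=pickle.load(open('ab.pkl','rb'))
for s,nm in ((w,'w'),(b,'t')):
    hh=cv2.cvtColor(s['img'],cv2.COLOR_RGB2HSV);k=((hh[...,0]>95)&(hh[...,0]<125)&(hh[...,1]>130)).astype(np.uint8)
    if nm=='t': k[:160]=0
    c=max(cv2.findContours(k,cv2.RETR_EXTERNAL,cv2.CHAIN_APPROX_NONE)[0],key=cv2.contourArea)
    q=cv2.approxPolyDP(cv2.convexHull(c),6,True)[:,0];print(nm,q.tolist(),rays(s,q,0)[:,:2].round(0).tolist(),rays(s,q,20)[:,:2].round(0).tolist())
I=b['img'];g=cv2.resize(I[205:250,300:380],None,fx=8,fy=8,interpolation=cv2.INTER_CUBIC)
hb=cv2.cvtColor(I,cv2.COLOR_RGB2HSV)
for u0,v0 in ((329,225.5),(358.2,235)):
    for z in (77,90): print('top',z,ray(b,u0,v0,z).round(1))
E
```

```text
A [266 193  25  23 431] [278.14849188 204.13457077]
77 [ 520.7 -269.    77. ] (array([ 520.7, -269.1]), 12.7)
87 [ 520.  -265.1   87. ] (array([ 520. , -265.2]), 12.3)
92 [ 519.6 -263.1   92. ] (array([ 519.6, -263.3]), 12.0)
97 [ 519.3 -261.2   97. ] (array([ 519.3, -261.3]), 11.8)
B [242 264  23  20 334] [253.02095808 273.55988024]
77 [ 492.9 -357.5   77. ] (array([ 492.9, -357.7]), 12.7)
87 [ 493.1 -350.6   87. ] (array([ 493.1, -350.8]), 12.3)
92 [ 493.2 -347.2   92. ] (array([ 493.2, -347.3]), 12.1)
97 [ 493.4 -343.7   97. ] (array([ 493.4, -343.9]), 11.9)
w [[356, 137], [354, 247], [341, 269], [202, 278], [181, 151]] [[624.0, -207.0], [638.0, -366.0], [623.0, -403.0], [414.0, -419.0], [399.0, -225.0]] [[617.0, -204.0], [631.0, -355.0], [616.0, -390.0], [419.0, -405.0], [404.0, -222.0]]
t [[367, 187], [375, 260], [311, 265], [305, 192]] [[637.0, -394.0], [414.0, -417.0], [396.0, -222.0], [619.0, -202.0]] [[635.0, -389.0], [416.0, -412.0], [398.0, -220.0], [617.0, -201.0]]
top 77 [ 516.2 -265.4   77. ]
top 90 [ 516.1 -263.4   90. ]
top 77 [ 490.1 -349.9   77. ]
top 90 [ 490.3 -347.2   90. ]
```

Jar A is at (518,-263) and jar B at (493,-347.5), on a board about 15 mm thick. I'll grip A.

```bash
python3 -m jog '-0.263 0.195 0 0 0 0 -1;0 0 0.42 0 0 0 -1;0 0 0.42 0 0 0 -1;0 0 0.42 0 0 0 -1;0 0 0.42 0 0 0 -1' && python3 -m jog '0 0 0 0 0 0 -1;0 0 0 0 0 0 -1' && python3 -m jog '0 0 0 0 0 0 1;0 0 0 0 0 0 1;0 0 0 0 0 0 1;0 0 0 0 0 0 1;0 0 0 0 0 0 1' 50 && python3 -m jog '0 0 0 0 0 0 1;0 0 0 0 0 0 1'
```

```text
time: 4.2
tool_pos: [518.2, -262.3, 235.8]
tcp_rot: [180.0, 0.0, 90.1]
ft_force: [0.6, -0.4, -0.9]
finger_gap: 85.5
grip_force: 0.0
time: 4.45
tool_pos: [518.7, -263.7, 238.6]
tcp_rot: [179.9, 0.1, 90.1]
ft_force: [-0.1, -0.8, 0.4]
finger_gap: 85.2
grip_force: 0.0
time: 5.08
tool_pos: [518.2, -264.7, 238.0]
tcp_rot: [179.9, 0.1, 90.0]
ft_force: [-0.4, 0.7, 5.8]
finger_gap: 34.9
grip_force: 49.8
time: 5.32
tool_pos: [518.2, -264.7, 238.0]
tcp_rot: [179.9, 0.0, 90.0]
ft_force: [-1.4, 1.4, 5.9]
finger_gap: 34.5
grip_force: 49.8
```

```bash
python3 -m jog '0 0 -0.2 0 0 0 1;0 0 -0.5 0 0 0 1;0 0 -0.5 0 0 0 1;0 0 0 0 0 0 1;0 0 0 0 0 0 1'
python3 - <<'E'
from h import *
import pickle
f=sense();print(f['ft_force'],f['tool_pos'],f['wrist_torque'])
w=snap('wrist','w3.png');pickle.dump(w,open('w3.pkl','wb'))
E
```

```text
time: 5.95
tool_pos: [517.5, -264.3, 356.5]
tcp_rot: [-180.0, -0.0, 90.0]
ft_force: [-0.8, 0.4, -4.0]
finger_gap: 34.5
grip_force: 51.2
[-0.75358056  0.36023584 -3.99924141] [ 517.45471329 -264.26052637  356.50461566] [ 0.04699078  0.05051118 -0.03567436]
```

View pics/w3.png

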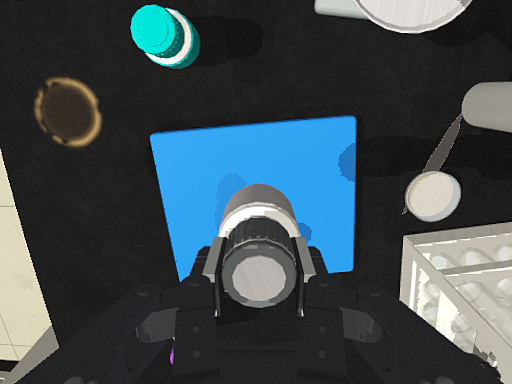

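```bash
python3 - <<'E'
from h import *
import pickle
w=pickle.load(open('w3.pkl','rb'));h=cv2.cvtColor(w['img'],cv2.COLOR_RGB2HSV)
m=((h[...,1]<45)&(h[...,2]>150)).astype(np.uint8)
n,l,st,ce=cv2.connectedComponentsWithStats(m);i=l[277,260];print(st[i],ce[i])
for z in(206,210,214):print(z,ray(w,*ce[i],z)-sense()['tool_pos'])
E
```

```text
[ 232  256   54   45 1861] [258.58248254 278.07039226]
206 [   1.22442148   -1.52898725 -149.23476877]
210 [   1.22873151    1.31864286 -145.23476877]
214 [   1.23304154    4.16627297 -141.23476877]
```

```bash
python3 -m jog '0.44 0.26 0 0 0 0 1;0.44 0.26 0 0 0 0 1;0.44 0.26 0 0 0 0 1;0.44 0.26 0 0 0 0 1;0 0 0 0 0 0 1' && python3 -m jog '0 0 0.3 0 0 0 1;0 0 0.1 0 0 0 1;0 0 0 0 0 0 1;0 0 0 0 0 0 1' && python3 -m jog '0 0 0.02 0 0 0 1;0 0 0 0 0 0 1' && python3 -m jog '0 0 0.015 0 0 0 1;0 0 0 0 0 0 1'
```

```text
time: 6.62
tool_pos: [622.3, -84.8, 353.8]
tcp_rot: [-179.8, -0.1, 90.2]
ft_force: [-0.2, -1.6, -4.9]
finger_gap: 34.5
grip_force: 51.5
time: 7.12
tool_pos: [621.8, -88.9, 317.3]
tcp_rot: [180.0, 0.0, 89.9]
ft_force: [0.0, 0.5, -4.0]
finger_gap: 34.2
grip_force: 51.5
time: 7.38
tool_pos: [621.9, -88.6, 315.2]
tcp_rot: [180.0, 0.0, 90.0]
ft_force: [-0.7, 0.0, -3.6]
finger_gap: 34.8
grip_force: 51.5
time: 7.62
tool_pos: [621.8, -88.4, 313.1]
tcp_rot: [-180.0, -0.0, 90.0]
ft_force: [0.7, 0.1, -4.0]
finger_gap: 34.7
grip_force: 51.5
```

Still carrying the full weight, so I'll go on in small steps.

```bash
python3 -m jog '0 0 0.01 0 0 0 1;0 0 0 0 0 0 1' && python3 -m jog '0 0 0.01 0 0 0 1;0 0 0 0 0 0 1' | grep -E 'pos|ft' && python3 -m jog '0 0 0.01 0 0 0 1;0 0 0 0 0 0 1' | grep -E 'pos|ft'
python3 - <<'E'
from h import *
snap('wrist','w4.png')
E
```

```text
time: 7.88
tool_pos: [621.8, -88.4, 312.1]
tcp_rot: [-180.0, -0.0, 90.0]
ft_force: [-0.2, 1.1, -3.0]
finger_gap: 34.3
grip_force: 51.5
tool_pos: [621.8, -88.4, 311.1]
ft_force: [0.0, 0.5, -4.4]
tool_pos: [621.8, -88.4, 310.1]
ft_force: [0.1, -0.1, -4.1]
```

View pics/w4.png

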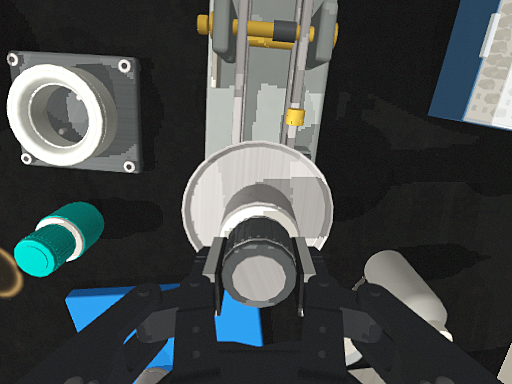

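The jar is over the right pan (rim centre about (256,200)). The holder bore also shows its pins, near (80,97) and (62,130). I'll keep lowering.

```bash
for i in 1; do python3 -m jog '0 0 0.01 0 0 0 1;0 0 0 0 0 0 1' | grep -E 'pos|ft';  python3 -m jog '0 0 0.01 0 0 0 1;0 0 0 0 0 0 1' | grep -E 'pos|ft'; done
python3 - <<'E'
from h import *
w=snap('wrist');import pickle;pickle.dump(w,open('w5.pkl','wb'))
h=cv2.cvtColor(w['img'],cv2.COLOR_RGB2HSV);m=((h[...,1]<50)&(h[...,2]>90)).astype(np.uint8);k=np.zeros_like(m);k[100:260,170:345]=m[100:260,170:345]
c=max(cv2.findContours(k,cv2.RETR_EXTERNAL,cv2.CHAIN_APPROX_NONE)[0],key=cv2.contourArea)[:,0]
c=c[(c[:,1]>144)&(c[:,1]<230)];c=c[(c[:,0]<225)|(c[:,0]>310)]
for z in (92,98,104):print(z,fitc(rays(w,c,z)))
E
```

```text
tool_pos: [621.9, -88.4, 310.0]
ft_force: [-3.5, 1.2, 3.3]
tool_pos: [622.0, -88.4, 309.9]
ft_force: [-6.9, 1.7, 9.6]
92 (array([621.8, -86.1]), 52.3, 148, 171)
98 (array([621.9, -83.5]), 50.6, 148, 171)
104 (array([621.9, -80.8]), 48.9, 149, 171)
```

Pan contact at 13 N or less, and centred. I'll back off a little, release and lift off.

```bash
python3 -m jog '0 0 -0.018 0 0 0 1;0 0 0 0 0 0 1;0 0 0 0 0 0 1' | grep -E 'pos|ft';  python3 -m jog '0 0 0 0 0 0 -1;0 0 0 0 0 0 -1;0 0 0 0 0 0 -1;0 0 0 0 0 0 -1;0 0 -0.1 0 0 0 -1' && python3 -m jog '0 0 -0.5 0 0 0 -1;0 0 -0.5 0 0 0 -1;0 0 0 0 0 0 -1'
python3 - <<'E'
from h import *
w=snap('wrist');import pickle;pickle.dump(w,open('w6.pkl','wb'))
cv2.imwrite('pics/w6.png',np.hstack([w['img']])[:,:,::-1])
E
```

```text
tool_pos: [622.0, -88.5, 310.0]
ft_force: [-1.7, 0.5, 1.2]
time: 9.98
tool_pos: [621.4, -88.4, 319.3]
tcp_rot: [-179.9, -0.0, 90.0]
ft_force: [-0.2, -0.8, 0.3]
finger_gap: 85.6
grip_force: 0.0
time: 10.35
tool_pos: [622.9, -88.6, 427.4]
tcp_rot: [179.4, 0.1, 90.0]
ft_force: [1.3, 0.3, 1.0]
finger_gap: 85.3
grip_force: 0.0
```

View pics/w6.png

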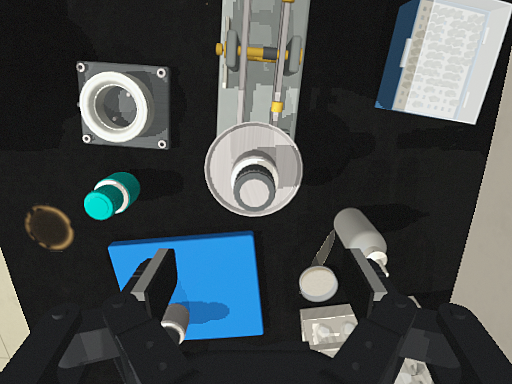

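Jar A stands centred on the right pan. Next is jar B.

```bash
python3 -m jog '-0.517 -0.26 0 0 0 0 -1;-0.517 -0.26 0 0 0 0 -1;-0.517 -0.26 0 0 0 0 -1;-0.517 -0.26 0 0 0 0 -1;-0.517 -0.26 0 0 0 0 -1' && python3 -m jog '0 0 0.37 0 0 0 -1;0 0 0.37 0 0 0 -1;0 0 0.37 0 0 0 -1;0 0 0.37 0 0 0 -1;0 0 0 0 0 0 -1'; python3 -m jog '0 0 0 0 0 0 -1'
```

```text
time: 11.02
tool_pos: [490.4, -348.1, 418.6]
tcp_rot: [-179.9, -0.1, 90.0]
ft_force: [0.7, 0.1, 0.3]
finger_gap: 85.1
grip_force: 0.0
time: 11.65
tool_pos: [489.9, -345.4, 267.0]
tcp_rot: [-179.6, -0.3, 90.0]
ft_force: [-0.2, -0.5, 0.1]
finger_gap: 85.4
grip_force: 0.0
time: 11.78
tool_pos: [492.0, -347.0, 272.9]
tcp_rot: [180.0, 0.0, 90.0]
ft_force: [0.9, -0.1, 0.7]
finger_gap: 85.3
grip_force: 0.0
```

```bash
python3 -m jog '0 0 0.23 0 0 0 -1;0 0 0.1 0 0 0 -1;0 0 0 0 0 0 -1' | grep pos; python3 -m jog '0 0 0 0 0 0 1;0 0 0 0 0 0 1;0 0 0 0 0 0 1;0 0 0 0 0 0 1;0 0 0 0 0 0 1' 50; python3 -m jog '0 0 -0.2 0 0 0 1;0 0 -0.5 0 0 0 1;0 0 -0.6 0 0 0 1;0 0 0 0 0 0 1;0 0 0 0 0 0 1'
python3 - <<'E'
from h import *
w=snap('wrist');s=sense();print(s['ft_force'],s['tool_pos'])
h=cv2.cvtColor(w['img'],cv2.COLOR_RGB2HSV)
m=((h[...,1]<45)&(h[...,2]>150)).astype(np.uint8)
n,l,st,ce=cv2.connectedComponentsWithStats(m);i=l[277,260];print(st[i],ce[i])
E
```

```text
tool_pos: [491.8, -346.9, 239.4]
time: 12.78
tool_pos: [492.1, -347.1, 239.9]
tcp_rot: [179.9, 0.1, 90.0]
ft_force: [0.4, 0.9, 6.2]
finger_gap: 34.3
grip_force: 50.5
time: 13.4
tool_pos: [491.4, -346.6, 368.6]
tcp_rot: [-180.0, -0.0, 90.0]
ft_force: [0.2, 0.3, -6.4]
finger_gap: 34.6
grip_force: 51.5
[ 0.07565818  0.32323281 -6.29005992] [ 491.14969257 -346.39350381  367.1024384 ]
[ 233  256   52   45 1800] [258.58944444 278.48444444]
```

```bash
python3 -m jog '0.6 0 0 0 0 0 1;0.6 0 0 0 0 0 1;0.6 0 0 0 0 0 1;0.6 0 0 0 0 0 1;0.6 0 0 0 0 0 1' | grep pos; python3 -m jog '0.6 0 0 0 0 0 1;0.6 0 0 0 0 0 1;0.6 0 0 0 0 0 1;0.17 0 0 0 0 0 1;0 0.3 0 0 0 0 1' | grep pos;  python3 -m jog '0 0.6 0 0 0 0 1;0 0.5 0 0 0 0 1;0 0.09 0 0 0 0 1;0 0 0 0 0 0 1;0 0 0 0 0 0 1'
python3 - <<'E'
from h import *
w=snap('wrist');s=sense();print(s['ft_force'],s['tool_pos'])
h=cv2.cvtColor(w['img'],cv2.COLOR_RGB2HSV);m=((h[...,1]<50)&(h[...,2]>90)).astype(np.uint8);m[:90]=0;m[:,:150]=0;m[:,370:]=0;m[300:]=0
import pickle;pickle.dump(w,open('w7.pkl','wb'))
c=max(cv2.findContours(m,cv2.RETR_EXTERNAL,cv2.CHAIN_APPROX_NONE)[0],key=cv2.contourArea)[:,0]
print(c.min(0),c.max(0));c=c[(c[:,1]<235)&((c[:,0]<215)|(c[:,0]>310)|(c[:,1]<170))]
for z in (92,104,116):print(z,fitc(rays(w,c,z)))
E
```

```text
tool_pos: [490.6, -44.9, 366.4]
tool_pos: [520.4, 151.7, 366.6]
time: 15.32
tool_pos: [639.9, 149.9, 368.4]
tcp_rot: [-179.9, 0.0, 90.0]
ft_force: [-0.2, 0.2, -5.3]
finger_gap: 34.6
grip_force: 52.9
[ 1.21551883  0.29853516 -5.01605778] [639.93136507 150.04038696 368.93575902]
[195 134] [325 282]
92 (array([641.6, 142.3]), 57.9, 260, 261)
104 (array([641.5, 146.8]), 55.1, 260, 261)
116 (array([641.5, 151.2]), 52.2, 261, 261)
```

```bash
python3 -m jog '0 0.004 0.28 0 0 0 1;0 0 0 0 0 0 1;0 0 0 0 0 0 1' | grep -E 'pos|ft'; for i in 1; do python3 -m jog '0 0 0.02 0 0 0 1;0 0 0 0 0 0 1' | grep -E 'pos|ft'; python3 -m jog '0 0 0.01 0 0 0 1;0 0 0 0 0 0 1' | grep -E 'pos|ft'; python3 -m jog '0 0 0.01 0 0 0 1;0 0 0 0 0 0 1' | grep -E 'pos|ft'; python3 -m jog '0 0 0.01 0 0 0 1;0 0 0 0 0 0 1' | grep -E 'pos|ft'; done
```

```text
tool_pos: [640.9, 150.2, 342.1]
ft_force: [0.5, 0.1, -4.5]
tool_pos: [641.4, 150.1, 339.8]
ft_force: [0.5, -0.6, -5.3]
tool_pos: [641.3, 150.1, 338.0]
ft_force: [-0.7, 0.5, -5.6]
tool_pos: [641.3, 150.0, 336.8]
ft_force: [1.1, 0.5, -5.1]
tool_pos: [641.3, 150.0, 336.3]
ft_force: [-0.4, -0.6, -3.4]
```

```bash
python3 -m jog '0 0 0.007 0 0 0 1;0 0 0 0 0 0 1' | grep -E 'pos|ft'; python3 -m jog '0 0 0 0 0 0 -1;0 0 0 0 0 0 -1;0 0 0 0 0 0 -1;0 0 0 0 0 0 -1;0 0 0 0 0 0 -1' | grep -E 'pos|ft|gap'; python3 -m jog '0 0 -0.3 0 0 0 -1;0 0 -0.5 0 0 0 -1;0 0 -0.3 0 0 0 -1;0 0 0 0 0 0 -1;0 0 0 0 0 0 -1'; python3 -m jog '0 0 0 0 0 0 -1;0 0 0 0 0 0 -1;0 0 0 0 0 0 -1;0 0 0 0 0 0 -1'|grep pos
python3 - <<'E'
from h import *
import pickle
w=snap('wrist');t=snap('scene');pickle.dump((w,t),open('w8.pkl','wb'))
h=cv2.cvtColor(w['img'],cv2.COLOR_RGB2HSV);m=((h[...,1]<50)&(h[...,2]>110)).astype(np.uint8);m[:90]=0;m[:,:150]=0;m[:,370:]=0;m[300:]=0
c=max(cv2.findContours(m,cv2.RETR_EXTERNAL,cv2.CHAIN_APPROX_NONE)[0],key=cv2.contourArea)[:,0]
print(c.min(0),c.max(0))
for z in (92,104,116):print(z,fitc(rays(w,c,z)))
cv2.imwrite('pics/sc.png',np.hstack([cv2.resize(t['img'][130:230,180:300],(480,400)),cv2.resize(w['img'],(320,400))])[:,:,::-1])
E
```

```text
tool_pos: [641.3, 150.0, 335.6]
ft_force: [-1.4, -0.5, -1.7]
tool_pos: [641.3, 150.1, 335.3]
ft_force: [0.7, 0.0, -0.1]
finger_gap: 85.3
time: 18.25
tool_pos: [641.2, 150.1, 444.2]
tcp_rot: [-179.9, 0.0, 90.0]
ft_force: [-0.2, -0.2, -0.0]
finger_gap: 85.5
grip_force: 0.0
tool_pos: [641.3, 150.1, 445.1]
[212 121] [304 299]
92 (array([641.6, 150.8]), 52.1, 195, 598)
104 (array([641.7, 153.8]), 50.2, 195, 598)
116 (array([641.7, 156.8]), 48.3, 195, 598)
```

View pics/sc.png

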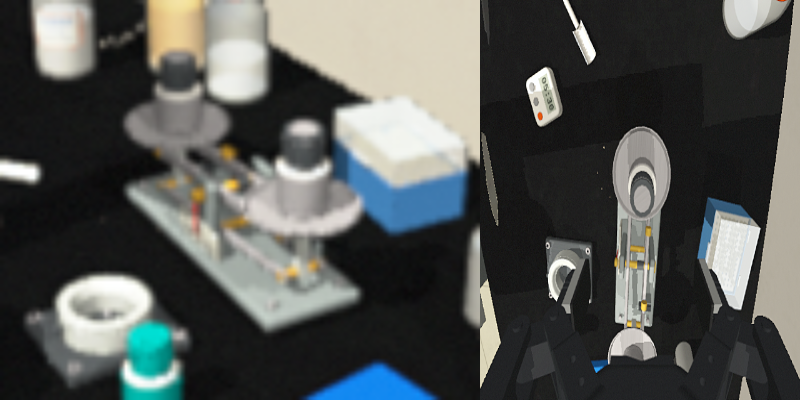

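The left pan is down: its rim fits 52 mm radius at z=92 and the arm side of the scene view agrees. Wrist weights match too (B about 5.2 N, A about 4.1 N). So B, on the left pan, is the heavier. I'll check B's lid position, the holder centre and the pin bearing numerically.

```bash
cat > pins.py <<'E'
from h import *
import pickle
from scipy.optimize import least_squares
def proj(s,P):
    E=np.linalg.inv(np.array(s['extrinsics']));K=np.array([[s['fx'],0,s['cx']],[0,s['fy'],s['cy']],[0,0,1.]])
    return cv2.projectPoints(np.array(P,float),cv2.Rodrigues(E[:3,:3])[0],E[:3,3],K,np.array(s['dist'],float))[0][:,0]
def holder(w,g=(455,-23)):
    I=w['img'];h=cv2.cvtColor(I,cv2.COLOR_RGB2HSV);m=((h[...,1]<50)&(h[...,2]>170)).astype(np.uint8)
    u=proj(w,[[g[0],g[1],42]])[0];k=np.zeros_like(m);r=int(55*w['fx']/np.linalg.norm(np.array(w['extrinsics'])[:3,3]-[g[0],g[1],42]))
    cv2.circle(k,(int(u[0]),int(u[1])),r,1,-1);k&=m
    c=np.vstack([q[:,0] for q in cv2.findContours(k,cv2.RETR_LIST,cv2.CHAIN_APPROX_NONE)[0] if len(q)>15])
    P=rays(w,c,42)[:,:2];cam=np.array(w['extrinsics'])[:2,3]
    x=np.array(g,float)
    for R in (41,41,41,41):
        d=P-x;rr=np.hypot(*d.T);q=P[(abs(rr-R)<5)&((d@((cam-x)/np.linalg.norm(cam-x)))<10)]
        x=least_squares(lambda p:np.hypot(*(q-p).T)-R,x,loss='soft_l1').x
    d=P-x;rr=np.hypot(*d.T);
    return x,len(q),np.abs(np.hypot(*(q-x).T)-R).mean()
def pins(w,c,z=20):
    th=np.arange(0,360,3);g=w['img'].mean(2).astype(np.float32);out=[]
    for r in (14.5,16.5,18.5,20.5):
        p=proj(w,[[c[0]+r*np.cos(t),c[1]+r*np.sin(t),z] for t in np.radians(th)]).astype(np.float32)
        out.append(cv2.remap(g,p[:,:1],p[:,1:],cv2.INTER_LINEAR)[:,0])
    return th,np.array(out)
E
python3 - <<'E'
from pins import *
w,_=pickle.load(open('w8.pkl','rb'));h=cv2.cvtColor(w['img'],cv2.COLOR_RGB2HSV)
u=proj(w,[[641.5,151,165]])[0];m=((h[...,1]<45)&(h[...,2]>130)).astype(np.uint8);n,l,st,ce=cv2.connectedComponentsWithStats(m)
i=l[int(u[1]),int(u[0])];print('lid',u,st[i],ray(w,*ce[i],165))
for f in('w1.pkl','w5.pkl','w6.pkl'):
    w=pickle.load(open(f,'rb'));x,n,e=holder(w);print(f,x.round(1),n,round(e,2))
    if f!='w5.pkl':
        th,o=pins(w,x);
        for r in o: print(' '.join(str(int(v)) for v in r))
E
```

```text
lid [257.72297505 188.58576712] [246 178  27  26 562] [642.674136   149.11486126 165.        ]
w1.pkl [455.9 -20.5] 105 0.6
119 120 122 123 124 123 122 122 122 123 122 121 117 115 122 142 148 159 152 122 122 118 118 120 120 121 123 122 121 121 122 124 126 127 123 112 92 84 87 88 88 88 89 88 87 87 88 89 88 89 90 90 89 88 88 88 88 88 89 88 88 88 88 87 83 74 70 70 70 72 73 73 73 74 75 79 82 85 85 82 77 72 72 71 70 71 72 70 76 95 105 108 110 110 109 108 105 104 105 106 107 107 108 109 110 110 110 110 109 109 110 110 110 109 107 109 114 116 118 119
122 120 120 120 121 122 123 123 123 122 122 121 119 127 158 203 222 223 220 201 149 123 117 118 120 121 120 118 118 120 120 117 100 92 95 89 84 85 86 87 86 86 85 85 84 85 86 86 86 86 86 87 87 87 87 88 88 88 88 88 89 87 83 77 75 73 73 72 72 71 71 72 72 74 81 97 111 118 118 106 89 78 70 71 72 73 73 73 73 74 73 74 91 101 103 108 109 109 109 109 110 111 111 112 112 111 110 111 112 112 112 112 113 113 113 112 111 112 120 123
113 117 119 120 119 120 122 122 122 120 117 116 113 113 130 160 191 196 194 185 138 126 138 131 116 136 153 168 146 138 138 13
[... 1768 characters left out ...]
 81 81 81 82 82 82 82 82 81 80 81 82 82 81 82 81 80 81 81 81 82 82 82 82 83 80 77 75 73 70 70 69 68 69 70 70 69 69 67 66 92 147 144 142 140 103 71 68 71 70 68 69 69 68 68 70 68 67 65 63 60 78 112 114 114 113 112 111 111 110 107 105 103 103 98 93 118 132 140 147 154 141 147 150 158 192
241 240 237 235 233 236 235 233 234 230 230 223 227 233 233 220 211 200 198 184 185 153 135 123 113 117 110 107 85 82 83 82 82 80 81 80 81 81 80 82 83 83 83 83 84 83 83 82 84 84 83 83 84 83 81 81 82 81 77 71 68 68 69 69 70 70 70 69 70 70 70 67 66 67 76 106 138 138 129 82 67 69 69 68 67 69 70 70 71 72 69 68 68 68 67 83 93 106 107 101 107 118 119 147 157 187 215 211 249 243 231 238 241 242 240 236 227 212 229 234
```

B's lid is under the tool. The holder centre is about (455,-22.3) and the pin line bears about 53°. I'll grip B and lift it off its pan.

```bash
python3 -m jog '-0.005 0 0.4 0 0 0 -1;0 0 0.4 0 0 0 -1;0 0 0.4 0 0 0 -1;0 0 0.12 0 0 0 -1;0 0 0 0 0 0 -1' | grep pos;python3 -m jog '0 0 0 0 0 0 -1'|grep -E 'pos|ft'; python3 -m jog '0 0 0 0 0 0 1;0 0 0 0 0 0 1;0 0 0 0 0 0 1;0 0 0 0 0 0 1;0 0 0 0 0 0 1' 40; python3 -m jog '0 0 -0.1 0 0 0 1;0 0 -0.2 0 0 0 1;0 0 -0.4 0 0 0 1;0 0 0 0 0 0 1;0 0 0 0 0 0 1'
```

```text
tool_pos: [641.2, 149.5, 313.1]
tool_pos: [642.1, 149.7, 315.9]
ft_force: [0.2, 0.1, 0.6]
time: 20.23
tool_pos: [641.5, 149.6, 314.1]
tcp_rot: [179.9, -0.0, 90.0]
ft_force: [-0.9, -0.4, 4.2]
finger_gap: 34.6
grip_force: 39.7
time: 20.85
tool_pos: [641.1, 149.5, 382.3]
tcp_rot: [-179.9, 0.0, 90.0]
ft_force: [-0.1, 0.4, -5.4]
finger_gap: 34.5
grip_force: 41.1
```

```bash
python3 -m jog '0 -0.6 0 0 0 0 1;0 -0.6 0 0 0 0 1;0 -0.6 0 0 0 0 1;0 -0.06 0 0 0 0 1;-0.5 0 0 0 0 0 1' | grep pos; python3 -m jog '-0.6 0 0 0 0 0 1;-0.6 0 0 0 0 0 1;-0.02 0 0 0 0 0 1;0 0 0 0 0 0 1;0 0 0 0 0 0 1'|grep -E 'pos|ft'; python3 -m jog '0 0 0.5 0 0 0 1;0 0 0.4 0 0 0 1;0 0 0.1 0 0 0 1;0 0 0 0 0 0 1;0 0 0 0 0 0 1'
python3 - <<'E'
from h import *
import pickle
w=snap('wrist');pickle.dump(w,open('w9.pkl','wb'));h=cv2.cvtColor(w['img'],cv2.COLOR_RGB2HSV)
m=((h[...,1]<45)&(h[...,2]>150)).astype(np.uint8)
n,l,st,ce=cv2.connectedComponentsWithStats(m);i=l[277,260];print(st[i],ce[i],sense()['tool_pos'])
from pins import holder
try: print(holder(w,(456,-22)))
except Exception as e: print(e)
E
```

```text
tool_pos: [454.1, 101.2, 381.6]
tool_pos: [455.3, -21.4, 382.6]
ft_force: [0.2, -0.4, -5.4]
time: 22.72
tool_pos: [456.3, -22.2, 285.5]
tcp_rot: [179.8, 0.0, 90.0]
ft_force: [-0.1, 0.3, -5.4]
finger_gap: 34.6
grip_force: 42.2
[ 233  256   52   44 1757] [258.63289698 277.70688674] [456.25544037 -22.31234122 285.4760233 ]
(array([455.52409862, -19.33063841]), 148, np.float64(1.30663922998294))
```

```bash
cat > chk.py <<'E'
import sys
from bench import sense
s=sense();f=s['ft_force'];lo,hi=float(sys.argv[1]),float(sys.argv[2])
print(s['tool_pos'].round(1),f.round(1),s['wrist_torque'].round(2),round(s['tcp_rot'][2],1))
sys.exit(not(lo<=f[2]<=hi and abs(f[0])<8 and abs(f[1])<8))
E
c(){ python3 chk.py $1 $2; }
python3 -m jog '0 0 0.15 0 0 0 1;0 0 0 0 0 0 1;0 0 0 0 0 0 1' >o && c -9 0 && python3 -m jog '0 0 0.05 0 0 0 1;0 0 0 0 0 0 1' 40 >o && c -9 0 && python3 -m jog '0 0 0.04 0 0 0 1;0 0 0 0 0 0 1' >o && c -9 0 && python3 -m jog '0 0 0.04 0 0 0 1;0 0 0 0 0 0 1' >o && c -9 0 && python3 -m jog '0 0 0.03 0 0 0 1;0 0 0 0 0 0 1' >o && c -9 0 && python3 -m jog '0 0 0.03 0 0 0 1;0 0 0 0 0 0 1' >o && c -9 0
```

```text
[455.1 -22.4 268.1] [ 0.6  0.  -4.8] [-0.09 -0.07  0.  ] 90.0
[455.  -22.4 262.8] [ 0.3  0.8 -4.9] [-0.02  0.05  0.03] 90.0
[455.1 -22.3 258.9] [ 0.4 -0.7 -4.9] [0.01 0.02 0.04] 90.0
[455.1 -22.3 254.9] [-0.   0.2 -5. ] [0.04 0.02 0.  ] 90.0
[455.2 -22.3 252.1] [-0.8  0.5 -5.7] [ 0.07 -0.02 -0.01] 90.0
[455.1 -22.2 249. ] [-0.8  2.  -5.4] [0.4  0.09 0.01] 90.0
```

```bash
c(){ python3 chk.py $1 $2; }
python3 -m jog '0.005 0 0.015 0 0 0 1;0 0 0 0 0 0 1' >o && c -9 0 && python3 -m jog '0 0 0.01 0 0 0 1;0 0 0 0 0 0 1' >o && c -9 0 && python3 -m jog '0 0 0.01 0 0 0 1;0 0 0 0 0 0 1' >o && c -9 -2 && python3 -m jog '0 0 0.01 0 0 0 1;0 0 0 0 0 0 1' >o && c -9 -2&& python3 -m jog '0 0 0.01 0 0 0 1;0 0 0 0 0 0 1' >o && c -9 -2
```

```text
[455.2 -21.9 247.6] [-0.6  1.  -5.6] [ 0.29  0.07 -0.01] 90.0
[455.2 -21.9 246.7] [ 0.6  1.5 -4.8] [ 0.29  0.16 -0.02] 90.0
[455.3 -21.9 246.1] [-3.   1.6  0.5] [0.31 0.64 0.02] 90.0
```

The jar stands on the pins (underside about 20 mm). I'll press lightly and turn in 5° steps, stopping on a drop in force.

```bash
c(){ python3 chk.py -1.7 9; }
python3 -m jog '0 0 0.004 0 0 0 1;0 0 0 0 0 0 1' 30 >o && c && python3 -m jog '0 0 0 0 0 0.042 1;0 0 0 0 0 0.042 1' >o && c && python3 -m jog '0 0 0 0 0 0.042 1;0 0 0 0 0 0.042 1' >o && c && python3 -m jog '0 0 0 0 0 0.042 1;0 0 0 0 0 0.042 1' >o && c && python3 -m jog '0 0 0 0 0 0.042 1;0 0 0 0 0 0.042 1' >o && c && python3 -m jog '0 0 0 0 0 0.042 1;0 0 0 0 0 0.042 1' >o && c && python3 -m jog '0 0 0 0 0 0.042 1;0 0 0 0 0 0.042 1' >o && c && python3 -m jog '0 0 0 0 0 0.042 1;0 0 0 0 0 0.042 1' >o && c
```

```text
[455.4 -21.9 246.1] [-4.3  1.1  5.8] [ 0.38  1.06 -0.02] 90.0
[455.7 -21.8 246.1] [-3.1  1.9  2.1] [0.58 0.48 0.14] 84.9
[455.7 -21.8 246.1] [-1.5  1.4  2.6] [0.51 0.42 0.11] 79.8
[455.7 -21.8 246.1] [-1.9  2.7  2.5] [0.55 0.39 0.13] 74.8
[455.8 -21.8 246.1] [-1.9  3.5  2.3] [0.56 0.25 0.1 ] 69.8
[455.9 -21.8 246.1] [-1.2  2.1  0.9] [0.49 0.11 0.1 ] 64.7
[455.9 -21.9 246.1] [-0.5  2.   0.9] [0.38 0.03 0.06] 59.7
[455.9 -22.  246.1] [-0.   0.8  1.2] [0.38 0.11 0.08] 54.6
```

```bash
c(){ python3 chk.py -1.7 9; }
python3 -m jog '0 0 0.003 0 0 0.042 1;0 0 0 0 0 0.042 1' >o && c && python3 -m jog '0 0 0 0 0 0.042 1;0 0 0 0 0 0.042 1' >o && c && python3 -m jog '0 0 0 0 0 0.042 1;0 0 0 0 0 0.042 1' >o && c && python3 -m jog '0 0 0 0 0 0.042 1;0 0 0 0 0 0.042 1' >o && c && python3 -m jog '0 0 0 0 0 0.042 1;0 0 0 0 0 0.042 1' >o && c && python3 -m jog '0 0 0 0 0 0.042 1;0 0 0 0 0 0.042 1' >o && c && python3 -m jog '0 0 0 0 0 0.042 1;0 0 0 0 0 0.042 1' >o && c && python3 -m jog '0 0 0 0 0 0.042 1;0 0 0 0 0 0.042 1' >o && c && python3 -m jog '0 0 0 0 0 0.042 1;0 0 0 0 0 0.042 1' >o && c && python3 -m jog '0 0 0 0 0 0.042 1;0 0 0 0 0 0.042 1' >o && c
```

```text
[456.  -21.9 246.1] [-1.   2.3  2.2] [0.47 0.2  0.09] 49.6
[456.  -21.9 246. ] [-0.6  1.8  2.1] [0.4  0.08 0.1 ] 44.5
[456.1 -22.1 246. ] [-0.7  1.   0.8] [ 0.23 -0.16  0.07] 39.5
[456.1 -22.1 245.9] [ 1.6 -0.6 -1.3] [-0.01 -0.28  0.04] 34.5
[456.  -22.2 245.7] [ 1.5  0.1 -1.6] [-0.22 -0.27  0.02] 29.4
[455.4 -22.1 244.9] [-0.2  0.  -5.4] [ 0.05 -0.   -0.04] 24.4
```

The pressure vanished at yaw 24°, so the slots have found the pins. I'll lower it home.

```bash
c(){ python3 chk.py -9 -2.5; }
python3 -m jog '0 0 0.01 0 0 0 1;0 0 0 0 0 0 1' >o && c && python3 -m jog '0 0 0.01 0 0 0 1;0 0 0 0 0 0 1' >o && c && python3 -m jog '0 0 0.01 0 0 0 1;0 0 0 0 0 0 1' >o && c && python3 -m jog '0 0 0.01 0 0 0 1;0 0 0 0 0 0 1' >o && c && python3 -m jog '0 0 0.008 0 0 0 1;0 0 0 0 0 0 1' >o && c && python3 -m jog '0 0 0.008 0 0 0 1;0 0 0 0 0 0 1' >o && c
```

```text
[455.2 -21.9 243.8] [ 0.5  0.2 -4.9] [ 0.    0.01 -0.01] 24.5
[455.2 -21.9 242.9] [ 1.   0.6 -5.7] [-0.01 -0.04 -0.  ] 24.5
[455.2 -21.9 242. ] [-0.  -0.2 -5.3] [ 0.03 -0.03 -0.01] 24.5
[455.2 -21.9 241. ] [-0.8  0.6 -5.7] [0.01 0.04 0.01] 24.5
[455.3 -21.9 240.5] [-1.4 -0.5 -2. ] [0.02 0.15 0.05] 24.5
```

```bash
python3 -m jog '0 0 0.005 0 0 0 1;0 0 0 0 0 0 1' >o && python3 chk.py -9 9; python3 -m jog '0 0 -0.004 0 0 0 1;0 0 0 0 0 0 -1;0 0 0 0 0 0 -1;0 0 0 0 0 0 -1;0 0 0 0 0 0 -1'; python3 -m jog '0 0 0 0 0 0 -1;0 0 -0.2 0 0 0 -1;0 0 -0.5 0 0 0 -1;0 0 -0.5 0 0 0 -1;0 0 -0.3 0 0 0 -1'; python3 -m jog '0.2 0 0 0 0 0 -1;0.3 0 0 0 0 0 -1;0 0 0 0 0 0 -1;0 0 0 0 0 0 -1'
python3 - <<'E'
from pins import *
w=snap('wrist','w10.png');t=snap('top','t10.png');s=snap('scene','s10.png');pickle.dump((w,t,s),open('w10.pkl','wb'))
def lid(im,P):
    h=cv2.cvtColor(im['img'],cv2.COLOR_RGB2HSV);u=proj(im,[P])[0];m=((h[...,1]<50)&(h[...,2]>130)).astype(np.uint8)
    n,l,st,ce=cv2.connectedComponentsWithStats(m);i=l[int(u[1]),int(u[0])];
    c=cv2.findContours((l==i).astype(np.uint8),cv2.RETR_EXTERNAL,cv2.CHAIN_APPROX_NONE)[0][0][:,0]
    return u.round(1),st[i],ray(im,*ce[i],P[2]).round(1),[fitc(rays(im,c,z))[1] for z in (P[2],P[2]+6)]
print(lid(w,[456,-22,91]))
a,b=pickle.load(open('ab.pkl','rb'))
d=cv2.absdiff(cv2.GaussianBlur(b['img'],(3,3),0),cv2.GaussianBlur(t['img'],(3,3),0)).max(2)
n,l,st,ce=cv2.connectedComponentsWithStats((d>50).astype(np.uint8))
for i in range(1,n):
    if st[i,4]>12: print(st[i],ce[i].round())
E
```

```text
[455.4 -21.9 240.4] [-2.8  0.9  4.9] [ 0.17  0.69 -0.04] 24.5
time: 30.78
tool_pos: [455.3, -21.9, 240.2]
tcp_rot: [180.0, -0.0, 24.5]
ft_force: [0.4, -0.3, -0.2]
finger_gap: 85.2
grip_force: 0.0
time: 31.4
tool_pos: [455.6, -21.9, 393.3]
tcp_rot: [179.9, -0.2, 24.5]
ft_force: [0.5, -0.5, 0.0]
finger_gap: 85.5
grip_force: 0.0
time: 31.9
tool_pos: [500.4, -1.2, 389.8]
tcp_rot: [-180.0, 0.1, 24.5]
ft_force: [0.4, 0.0, -0.3]
finger_gap: 85.4
grip_force: 0.0
(array([258.9, 230.4]), array([ 210,  176,   85,   78, 2923], dtype=int32), array([474.3, -12.8,  91. ]), [34.6, 33.9])
[210 131  14   5  42] [216. 133.]
[231 135  16   5  44] [239. 137.]
[187 164  47  29 393] [202. 178.]
[ 67 166  10   5  22] [ 72. 168.]
[259 170  16  23 232] [267. 178.]
[226 185   7   9  23] [228. 190.]
[224 195   7   9  35] [228. 198.]
[ 170  201   94  125 4747] [207. 245.]
[139 214   9   5  20] [143. 216.]
[318 216  19  19 285] [327. 225.]
[346 226  19  19 296] [355. 234.]
[237 233  17  22 248] [245. 245.]
[155 241  10  12  82] [160. 247.]
[236 254  11   5  32] [241. 257.]
[ 186  255   72   94 1498] [240. 310.]
[158 259   9   4  19] [162. 261.]
[181 325  26  15 237] [193. 333.]
[168 344  51  40 712] [186. 367.]
[229 353   5   9  33] [231. 357.]
[234 357  11   9  46] [240. 362.]
[  0 363  21  21 346] [  9. 374.]
[200 377  37   7 224] [218. 380.]
```

```bash
python3 - <<'E'
from pins import *
w,t,s=pickle.load(open('w10.pkl','rb'))
def blob(im,P,r,thr):
    g=im['img'].astype(int);u=proj(im,[P])[0];x,y=int(u[0]),int(u[1])
    if not(r<x<512-r and r<y<384-r): return u,'out'
    h=cv2.cvtColor(im['img'],cv2.COLOR_RGB2HSV)[y-r:y+r,x-r:x+r]
    m=((h[...,1]<60)&(h[...,2]>thr)).astype(np.uint8);n,l,st,ce=cv2.connectedComponentsWithStats(m)
    return u.round(1),[(st[i].tolist(),ray(im,*(ce[i]+[x-r,y-r]),P[2]).round(1)[:2]) for i in range(1,n) if st[i,4]>20]
for P in ([622,-87,165],[456,-22,91]):
    print('w',blob(w,P,18,140));print('t',blob(t,P,10,140))
a,b=pickle.load(open('ab.pkl','rb'))
for im in(b,t):
    print('timer',blob(im,[436,216,19],22,150))
u=proj(t,[[622,-87,165]])[0].astype(int);print(t['img'].mean(2).astype(int)[u[1]-10:u[1]+11:2,u[0]-14:u[0]+15:2])
E
```

```text
w (array([454.2, 108.8]), [([0, 0, 36, 36, 1077], array([622.8, -86.2]))])
t (array([268.4, 185.3]), [([0, 0, 20, 20, 400], array([624.1, -84.5]))])
w (array([258.9, 230.4]), [([0, 0, 13, 32, 105], array([453.1,  -4.8])), ([7, 8, 25, 23, 452], array([455. , -22.6]))])
t (array([244.4, 245.3]), [([0, 0, 20, 20, 400], array([458.1, -19.5]))])
timer (array([166.1, 249.8]), [([5, 14, 24, 23, 405], array([429.5, 233.3]))])
timer (array([166.1, 249.8]), [([34, 0, 10, 44, 300], array([430.5, 162.4])), ([5, 15, 24, 22, 339], array([427.8, 233.7]))])
[[134 179 205 169 169 170 170 170 170 169 187 219 211 159  75]
 [173 215 220 179 171 171 172 171 170 169 183 221 224 209 155]
 [212 228 222 179 172 175 176 172 166 175 174 214 226 224 203]
 [216 220 215 179 170 164 151 164 157 163 184 216 226 227 219]
 [212 214 212 190 161 155 212 225 221 173 181 226 226 226 223]
 [213 214 213 217 169 189 226 228 227 210 172 227 226 226 225]
 [211 211 210 230 195 187 226 227 227 207 179 233 228 227 226]
 [212 210 209 224 216 155 205 221 215 159 193 234 226 226 227]
 [213 213 211 210 230 178 143 156 156 167 227 229 225 224 224]
 [209 212 212 205 211 230 222 204 216 233 229 224 225 226 225]
 [205 211 211 210 202 198 219 228 221 220 224 225 225 226 220]]
```

Jar A is upright on the right pan. Jar B is centred in the holder at the fully home height, and the timer has not moved.

```bash
python3 -c "
from bench import *
print(hand_in())"
```

```text
the job is handed in; nothing more can be done
None
```

The job is handed in at about 32 s: the heavier jar sits fully home over the pins in the holder and is released, and the lighter one stands on the right pan.

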